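Index the carving board and lock it

TASK

Turn the dark carving board on its steel pin, by pushing the edge of the board near a free corner, until the notch in its end squarely faces the steel locking tongue; then push the tongue's red knob so that the tongue slides fully home in the notch and locks the board. The rabbit on the board is freshly carved: do not touch it, and leave everything else on the bench where it is.

Things in the scene. Friction and masses are not known exactly. Their poses are not given: they have to be found in the camera images.
- fixture: Steel bench fixture, fixed. Origin: on the bench top (z = 0), on the axis of the upright pivot pin (20 mm diameter; its 40 mm head, 24 to 32 mm high, keeps the board on). +x points level from the pin along the tongue's line; z up. Two dark guide rails 21 mm high stand 170 to 245 mm out along +x, 10 to 26 mm either side of that line. When the board is right its x lies along the fixture's x.
- board: Dark board 175 x 110 x 22 mm, about 0.6 kg, flat on the bench, hole over the pin: it only swings; friction holds it. Origin: hole axis, underside; +x to the free notched end. x -40 to 135, y -55 to 55 mm; free corners (135, +-55). Starts 0.5 to 0.95 rad counterclockwise from the fixture's x (seen from above): push its +y edge clockwise. A notch 23 mm wide, 32 deep is in mid free end.
- board_notch (a point): Middle of the notch's mouth at the board's top edge: board (135, 0, 22) mm.
- carving: Pale carved rabbit glued on the board, not to be touched. Origin: board (8, 0, 22) mm, axes as the board's. It covers board x from 30 to 95 mm, y from -40 to +40 mm, and its top is 70 mm above the bench.
- tongue (a joint): Slide of the steel tongue, m: 0 withdrawn, 0.058 fully home at its stop; grows towards the pin (fixture -x). Bar 18 mm wide, 4 to 20 mm high; its pointed nose is 170 mm from the pin's axis at 0, 112 at 0.058. Starts at 0 to 0.016, clear of the board's swing. 2 N friction, no spring. The nose centres the board if its heading is within about 0.05 rad.
- tongue_knob (a point): Top centre of the red knob on the tongue: upright cylinder 26 mm diameter from 28 to 60 mm above the bench, 215 mm from the pin's axis when the tongue is at 0. It moves with the tongue; push it from its far side towards the pin.
- blank: Pale wood block 110 x 60 x 50 mm, origin at its underside's centre. Leave it alone.
- gouge: Gouge lying flat, 200 mm long along its x, handle 24 mm wide and 22 mm high on its -x side, origin at its underside near its middle. Leave it alone.
- oil: Amber jar with black cap, 60 mm diameter, 100 mm high, origin at its underside's centre. Leave it alone.
- mallet: Wooden mallet lying flat, 240 mm long along its x, head 70 x 120 x 60 mm at its +x end. Leave it alone.
- mug: White mug, 80 mm diameter, 90 mm high, origin at its underside's centre. Leave it alone.
- bird: Brown wooden bird on a round foot, 165 mm long along its x, 95 mm high, origin at its foot. Leave it alone.
Not all that is in view belongs to the job. Leave any pink or yellow look-alike of the board alone.

How it is judged:
On the way:
1. the board is turned so that its notch faces the tongue (within 0.1 rad) (angle between the x axis of board and the x axis of fixture, either way round below 0.1 rad and x of board_notch in the frame of fixture above 0.12 m), for 0.2 s.
At the end, for the whole second after the job is handed in: The tongue is home to within 5 mm (slide above 0.053) in the notch, and the board lies flat on its pin (origins within 6 mm, tilt under 0.05 rad), its x axis along the fixture's within 0.05 rad with the notched end towards the tongue, at rest (angle between the x axis of board and the x axis of fixture, either way round below 0.05 rad and x of board_notch in the frame of fixture above 0.12 m and value of joint tongue above 0.053 m and angle between board's own z axis and vertical below 0.05 rad and distance between board and fixture below 0.006 m and linear speed of board below 0.01 m/s and angular speed of board below 0.05 rad/s); the robot touches nothing.
It fails at once if the carved rabbit is touched (over 1 N) (contact force between carving and the fingers above 1 N or contact force between carving and the arm above 1 N).
It fails at once if something else on the bench is moved by more than 30 mm (distance of any of blank, gouge, oil, mallet, mug, bird from where it was at the start of the episode above 0.03 m).
It also fails if it takes over 54 s, if anything falls off the work surface, if the arm or the gripper's body presses on something with over 40 N, if the wrist force passes 120 N, or if a joint passes its speed limit or range.

ROBOT

A 7-joint arm with a two-finger parallel gripper is mounted at the origin on the work surface. World frame = base frame: x ahead of the robot, y to its left, z up, the work surface at z = 0. Lengths are in m, angles in rad, forces in N, time in s.
With the tool pointing down it reaches from about 0.4 to 0.85 m from the base axis. Payload 10.4 kg.
Tool frame: the origin (TCP) lies at the very end of the fingers, on their centre line; the grasp point (between the pads) lies 19 mm behind it; z points along the fingers, y is the line along which they close (so a half turn about z gives the same grasp; the last joint's range is limited). The gripper opens to 87 mm and grips with 3 to 60 N. Pads are 19 mm wide; open, the fingers measure 117 mm over their backs; the gripper's body (75 mm by 190 mm) begins 51 mm behind the grasp point.
Start: joints at [-0.023, 0.332, -0.065, 1.46, 0.022, 1.35, -0.088], TCP at [0.625, 0, 0.223] pointing down, gripper open.
Joint ranges: [-2.6, 2.6], [-0.5, 2.12], [-1.47, 1.34], [0.16, 2.42], [-1.27, 4.41], [0.06, 2.06], [-2.6, 2.6]. Speed limits (rad/s): [2.22, 2.22, 2.79, 2.79, 3.14, 3.14, 3.14].

INTERFACE

Orientations are given as a unit quaternion [x, y, z, w].
In Python, from bench import * gives the robot as it stands.
- The arm moves only by the tool step_arm, never from a script. Its arguments are lists of equal length, an entry for each row: "delta_pos": the shift along the world's x, y, z in units of 25 mm (1.0 is 25 mm), a list of three; "turn": the turn about the world's z in units of 0.12 rad (1.0 is 0.12 rad). In form: {"delta_pos": [[tx, ty, tz], ...], "turn": [turn, ...]}. A call has 1 to 12 rows; each row shifts and turns the commanded pose from where the row before left it; what a row does not reach is not made up. A row lasts 1/10 s, in which the tool goes at most 50 mm and 8.59 degrees, less where a joint would pass 70% of its speed; a pose out of reach is approached as far as the arm can. A call with a number of a shift or a turn outside -1 to 1 is refused whole. A call with a gripper value outside its range is refused whole. "grip" is the closure, from 0 (fully open) to 1 (shut), set as the call begins (left out, the last holds). The fingers move at their own pace and stop on an object; "newtons" is the grip in N (left out, the last holds). Time passes only in rows, so rows that do not move let the fingers close. It gives the time, the measured TCP pose, the force, the opening and the grip force at its end, in the units of the state.
- read_state(): the state, without advancing time (a new reading comes with each control period).
- camera(name): name is "scene" or "side" or "wrist"; returns a dict with "image" (420x560x3 uint8, red, green, blue), "z_map" (420x560 float32, m along the optical axis (not along the pixel's ray), 0 where there is no reading), "mtx" (3x3 intrinsics, pixels), "view" (4x4, takes a point from world to camera coordinates). Camera axes: x right, y up, looking along -z (the intrinsics and any distortion apply to the point x, -y, -z); pixel columns grow to the right and rows downward; lengths in m; the calibration is good to about 2 mm. A picture is of the moment at which its call begins.
- close_job(): hands the job in; it is judged then, once.
The state is a dict: "time": time; "joint_positions": joint angles; "joint_vel": joint speeds; "joint_torque": joint torques, N m; "ee_pos": TCP position; "eef_rot": TCP orientation; "ft_force": force on the tool from outside, world axes, zero at the start; "torque": the same for the moment, N m; "width": finger opening in m; "grip_force": force on a finger pad.
Only numpy, scipy, OpenCV 4.12 (cv2) and the standard library are available. Lean on these libraries where they do the work, as an engineer would, in place of code of your own. Each camera call takes 0.05 s, during which the arm holds its last target. There are 200 camera calls.

## Working session

There is one attempt and no reset: what is moved stays moved. The work goes in short steps, Python scripts to look and compute and a tool call to move; the robot and the scene stay as the last step left them, time stands still between calls to the robot, and variables do not carry over. Pictures are saved under pics/ and viewed, at most 10 in all, crops included, and the job is handed in when it is done.

Besides the shell and the picture viewer there is one more tool, called after "Call:" as name(argument=value, ...), one argument or row to a line, values as JSON. step_arm: Moves the arm, as the interface text tells. Shifts and turns lie within -1 to 1; 1 stands for 25 mm of shift or 0.12 rad of turn. Its arguments: {"type":"object","properties":{"delta_pos":{"type":"array"},"turn":{"type":"array"},"grip":{"type":"number"},"newtons":{"type":"number"}},"required":["delta_pos","turn"]}

```bash
mkdir -p pics
cat > h.py <<'E'
from bench import *
import numpy as np, cv2
def snap(n,f):
    c=camera(n); cv2.imwrite(f'pics/{f}.png',c['image'][:,:,::-1]); np.savez(f'pics/{f}.npz',**c); return c
def load(f): return np.load(f'pics/{f}.npz')
def w(c,u,v,d=None,z=None):
    K=c['mtx'];V=np.linalg.inv(c['view'])
    r=np.array([(u-K[0,2])/K[0,0],-(v-K[1,2])/K[1,1],-1])
    if z is not None:
        rw=V[:3,:3]@r; return V[:3,3]+rw*(z-V[2,3])/rw[2]
    if d is None: d=c['z_map'][int(v),int(u)]
    return V[:3,:3]@(r*d)+V[:3,3]
E
python3 - <<'E'
from h import *
a=snap('scene','s1');b=snap('wrist','w1')
for c in(a,b):print(np.linalg.inv(c['view'])[:3].round(3).tolist())
E
```

```text
[[-0.04, -0.767, 0.641, 1.299], [0.999, -0.038, 0.016, -0.029], [0.012, 0.641, 0.768, 1.052]]
[[1.0, -0.0, 0.002, 0.625], [-0.0, 0.971, 0.239, 0.065], [-0.002, -0.239, 0.971, 0.384]]
```

View pics/s1.png

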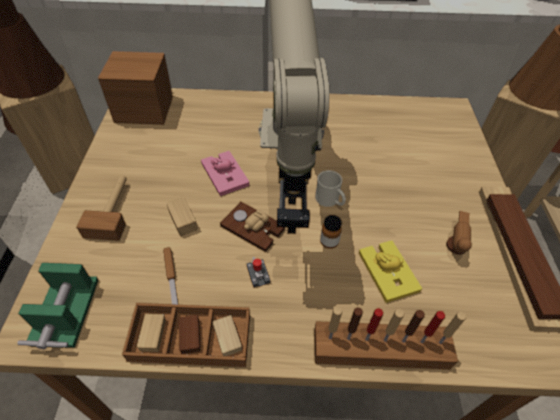

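View pics/w1.png

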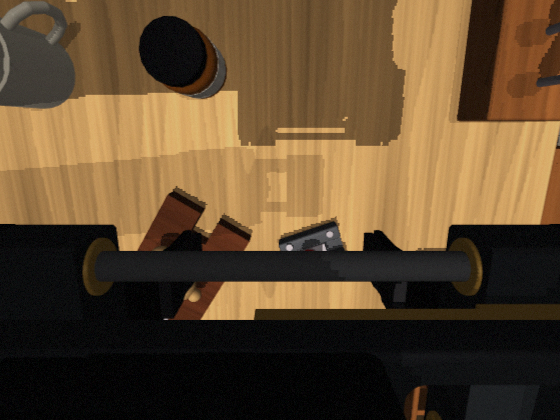

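The scene view shows the pin head near (240,215), the dark board with its free end at (275,240), and the red knob at (258,265). The jar is at (332,230) and the mug at (330,190). I'll enlarge this area.

Run:
```python
from h import *
a=load('s1');i=a['image'][180:300,200:360,::-1]
cv2.imwrite('pics/s1c.png',cv2.resize(i,None,fx=5,fy=5,interpolation=cv2.INTER_CUBIC))
for n,u,v in[('pin',240,215),('knob',258,263),('jar',332,219),('blank',180,213),('gouge',169,260)]:print(n,w(a,u,v).round(3))
```

```text
pin [ 0.469 -0.156  0.031]
knob [ 0.661 -0.087  0.058]
jar [0.525 0.122 0.098]
blank [ 0.486 -0.339  0.05 ]
gouge [ 0.64  -0.347  0.022]
```

View pics/s1c.png

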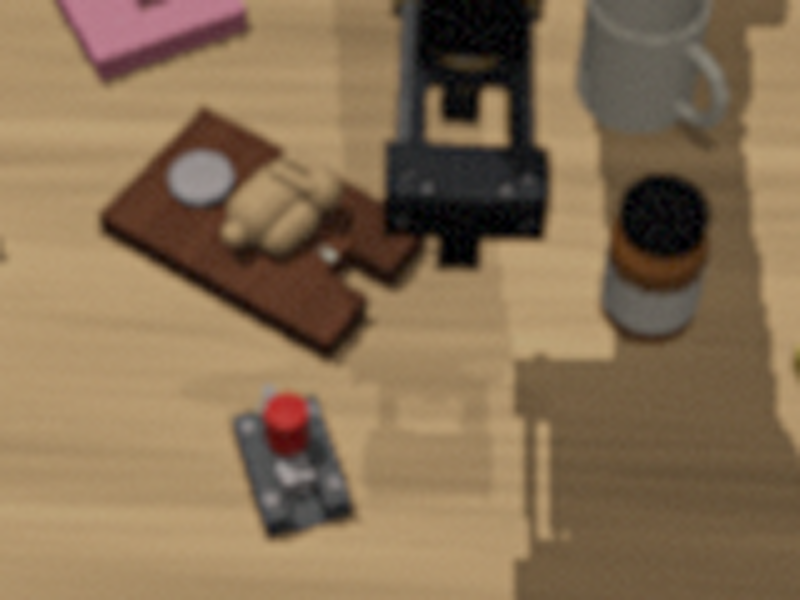

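The enlarged crop shows the pin head at (201,178), the knob top at (286,407), and board top corners at (205,108), (420,238), (330,345) and (104,215). Next I'll turn these into positions.

Run:
```python
from h import *
a=load('s1')
P=lambda u,v,z:w(a,200+u/5,180+v/5,z=z)[:2]
pin=P(201,178,.032);kn=P(286,407,.06)
print('pin',pin,'knob',kn,np.hypot(*(kn-pin)))
d=kn-pin;f=np.arctan2(d[1],d[0]);print('fix heading',f)
c=[P(205,108,.022),P(420,238,.022),P(330,345,.022),P(104,215,.022)]
for k in c:print(k.round(4))
for i in range(4):print(np.hypot(*(c[i]-c[(i+1)%4])).round(4))
e=c[1]-c[0]+c[2]-c[3];b=np.arctan2(e[1],e[0]);print('board',b,b-f)
rail=[P(237,418,.021),P(318,395,.021),P(352,512,.021),P(268,530,.021)]
e=rail[2]-rail[1]+rail[3]-rail[0];print('rail',np.mean(rail,0),np.arctan2(e[1],e[0]))
m=np.mean(rail,0)-pin;print(np.arctan2(m[1],m[0]),np.hypot(*m))
print(pin+[[np.cos(b)*x-np.sin(b)*y,np.sin(b)*x+np.cos(b)*y] for x,y in[(135,55),(135,-55)]]*np.array(.001) if 0 else '')
R=lambda t,x,y:pin+np.array([np.cos(t)*x-np.sin(t)*y,np.sin(t)*x+np.cos(t)*y])
print('corner',R(b,.135,.055),R(b,-.04,.055))
print(read_state()['ee_pos'],read_state()['eef_rot'])
```

```text
pin [ 0.47213344 -0.1550074 ] knob [ 0.65743863 -0.0889632 ] 0.19672277662443294
fix heading 0.34237183671247035
[ 0.4052 -0.159 ]
[ 0.5051 -0.0165]
[ 0.588 -0.068]
[ 0.4967 -0.2139]
0.1741
0.0976
0.1721
0.1067
board 0.9854345242473562 0.6430626875348859
rail [ 0.66942538 -0.0845679 ] 0.30157438427162825
0.3429254427481929 0.20948945948661185

corner [ 0.5008779  -0.01209569] [ 0.40419022 -0.15796034]
[ 6.24667071e-01 -6.45723171e-06  2.21841363e-01] [ 7.07094031e-01  7.07119259e-01 -4.64491494e-04 -4.11740042e-04]
```

Call:
step_arm(
  delta_pos=[
    [-0.85,-0.06,0],
    [-0.85,-0.06,0],
    [-0.85,-0.06,0],
    [-0.85,-0.06,-0.5],
    [-0.85,-0.06,-0.8],
    [-0.85,-0.06,-0.8],
    [-0.85,-0.06,-0.8],
    [-0.85,-0.06,-0.8],
    [0,0,-0.8],
    [0,0,0],
    [0,0,0],
    [0,0,0],
  ],
  turn=[0.5,0.5,0.5,0.5,0.5,0.36,0,0,0,0,0,0],
  grip=1,
  newtons=10,
)

```text
time: 1.3
ee_pos: [0.4559, -0.0119, 0.1111]
eef_rot: [0.576, 0.817, 0.0, 0.001]
ft_force: [0.1, 0.6, -0.1]
width: 0.0027
grip_force: 0.0
```

Run:
```python
from h import *
a=snap('scene','s2');s=snap('side','d2')
i=a['image'][180:300,200:360,::-1]
t=cv2.resize(i,None,fx=5,fy=5,interpolation=cv2.INTER_CUBIC)[:480]
cv2.imwrite('pics/s2c.png',t)
print(np.linalg.inv(s['view'])[:3].round(3).tolist());st=read_state();print(st['ee_pos'],st['eef_rot'],st['width'],st['time'])
```

```text
[[0.957, 0.172, -0.235, 0.173], [-0.291, 0.579, -0.762, -1.1], [0.005, 0.797, 0.604, 0.91]]
[ 0.45587932 -0.01191081  0.11097416] [5.75966280e-01 8.17473083e-01 4.96670134e-04 5.96941362e-04] 0.0010525586201878166 1.4
```

View pics/s2c.png

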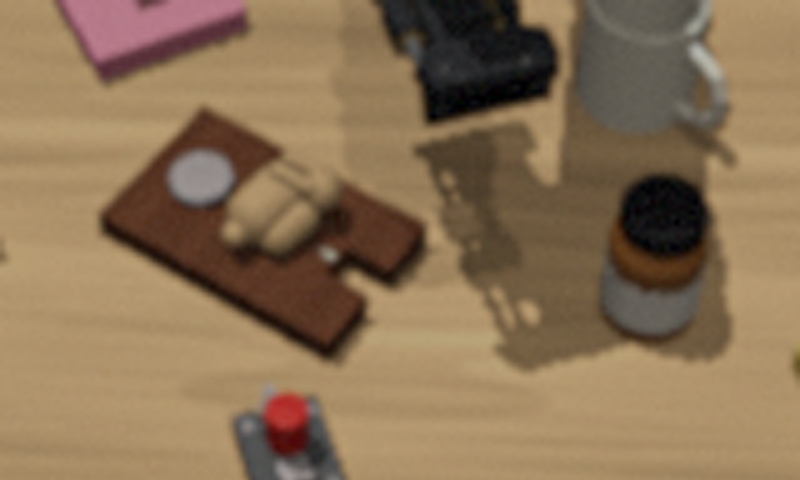

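View pics/d2.png

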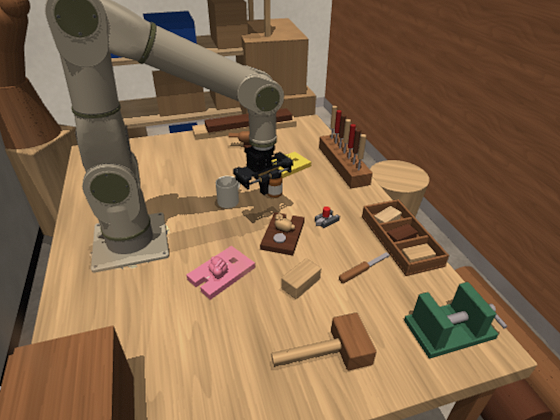

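Scene crop: the board's +y corner is now clear at (422,235), with the mug base at about (640,110). In the side view the gripper stays clear of the mug at (228,190). I'll check the mug clearance and work out the push.

Run:
```python
from h import *
a=load('s2');P=lambda u,v,z:w(a,200+u/5,180+v/5,z=z)[:2]
f=.343;pin=np.array([.4715,-.155])
Rm=lambda t:np.array([[np.cos(t),-np.sin(t)],[np.sin(t),np.cos(t)]])
p=read_state()['ee_pos'][:2]
m=P(650,10,.09);print('mug',m,'in tool frame',Rm(f).T@(m-p), 'jar',Rm(f).T@(np.array([.517,.122])-p))
prev=p
for t in[.643,.5,.4,.3,.2,.1,0.03,0,-.03]:
    c=Rm(t)@[.120,.055]+[-.015,.0095]
    W=pin+Rm(f)@c; print(t,W.round(4),((W-prev)/.025).round(2));prev=W
```

```text
mug [0.36757521 0.12439946] in tool frame [-0.03731736  0.15806809] jar [0.10259646 0.10555477]
0.643 [ 0.4746 -0.0207] [ 0.75 -0.35]
0.5 [ 0.4929 -0.0249] [ 0.74 -0.17]
0.4 [ 0.5053 -0.0294] [ 0.5  -0.18]
0.3 [ 0.5172 -0.0351] [ 0.48 -0.23]
0.2 [ 0.5285 -0.042 ] [ 0.45 -0.27]
0.1 [ 0.539 -0.05 ] [ 0.42 -0.32]
0.03 [ 0.5459 -0.0562] [ 0.27 -0.25]
0 [ 0.5487 -0.0589] [ 0.11 -0.11]
-0.03 [ 0.5514 -0.0618] [ 0.11 -0.12]
```

Call:
step_arm(
  delta_pos=[
    [0,0,-0.8],
    [0,0,-0.8],
    [0,0,-0.8],
    [0,0,-0.8],
    [0,0,-0.5],
    [0,0,-0.2],
    [0,0,0],
    [0,0,0],
  ],
  turn=[0,0,0,0,0,0,0,0],
)

```text
time: 2.2
ee_pos: [0.4557, -0.012, 0.0133]
eef_rot: [0.576, 0.817, 0.0, 0.0]
ft_force: [-0.7, 0.4, 0.6]
width: 0.0007
grip_force: 0.0
```

Call:
step_arm(
  delta_pos=[
    [0.38,-0.18,0],
    [0.37,-0.17,0],
    [0.37,-0.09,0],
    [0.37,-0.09,0],
    [0.25,-0.09,0],
    [0.25,-0.09,0],
    [0.24,-0.11,0],
    [0.24,-0.12,0],
    [0.22,-0.13,0],
    [0.22,-0.14,0],
    [0,0,0],
    [0,0,0],
  ],
  turn=[0,0,0,0,0,0,0,0,0,0,0,0],
)

```text
time: 3.4
ee_pos: [0.5276, -0.0433, 0.0123]
eef_rot: [0.576, 0.817, -0.0, 0.0]
ft_force: [-0.3, -0.4, -0.7]
width: 0.0003
grip_force: 0.0
```

Run:
```python
from h import *
a=snap('scene','s3')
cv2.imwrite('pics/s3c.png',cv2.resize(a['image'][180:300,200:360,::-1],None,fx=5,fy=5,interpolation=cv2.INTER_CUBIC))
```

```text
(no output)
```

View pics/s3c.png

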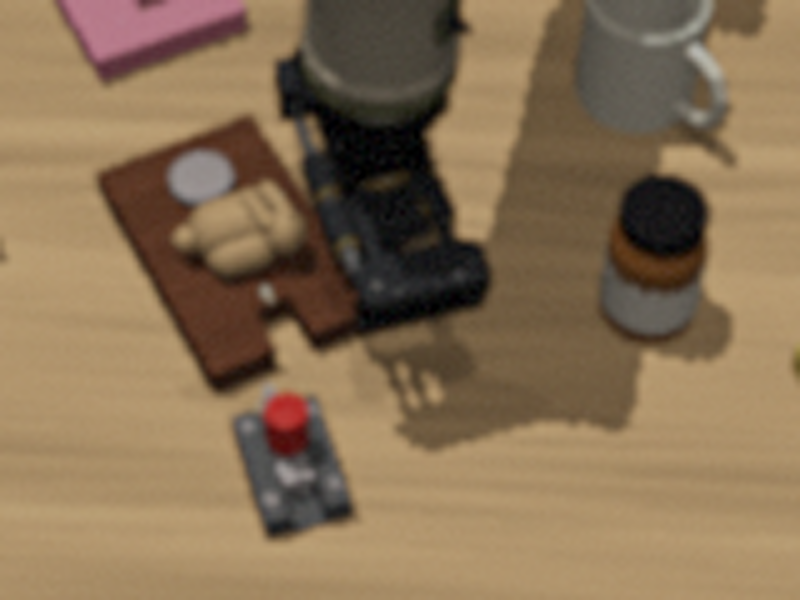

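The board turned cleanly: its top corners are now at (250,120), (357,300), (213,377) and (100,178). I'll measure the remaining angle.

Run:
```python
from h import *
a=load('s3');P=lambda u,v,z=.022:w(a,200+u/5,180+v/5,z=z)[:2]
c=[P(250,118),P(357,300),P(213,377),P(100,178)]
for x,y in((c[0],c[1]),(c[3],c[2]),(c[2],c[1]),(c[3],c[0])):
    e=y-x;print(np.hypot(*e).round(4),np.arctan2(e[1],e[0]).round(3))
m=P(296,318)-P(201,178,.032);print('notch dir',P(296,318),np.arctan2(m[1],m[0]))
```

```text
0.1609 0.49
0.1695 0.522
0.1015 2.2
0.1062 2.114
notch dir [ 0.56938442 -0.08941656] 0.5933711503301968
```

Call:
step_arm(
  delta_pos=[
    [0.21,-0.14,0],
    [0.21,-0.15,0],
    [0.2,-0.15,0],
    [0.19,-0.15,0],
    [0,0,0],
    [0,0,0],
  ],
  turn=[0,0,0,0,0,0],
)

```text
time: 4.05
ee_pos: [0.5483, -0.0573, 0.0126]
eef_rot: [0.576, 0.817, 0.0, 0.0]
ft_force: [0.0, -0.4, 0.6]
width: 0.0006
grip_force: 0.0
```

Run:
```python
from h import *
a=snap('scene','s4')
cv2.imwrite('pics/s4c.png',cv2.resize(a['image'][195:295,210:310,::-1],None,fx=6,fy=6,interpolation=cv2.INTER_CUBIC))
```

```text
(no output)
```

View pics/s4c.png

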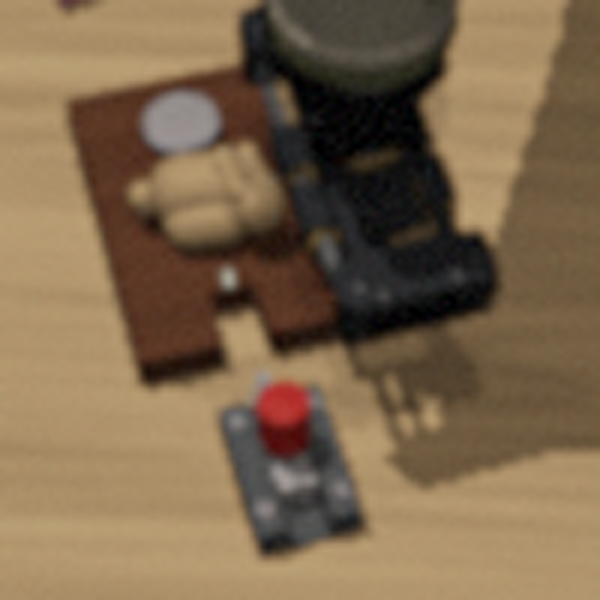

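The board's left edge runs (70,103) to (143,369), and the notch mouth corners are near (218,350) and (272,336). The tongue nose is at (262,376) and the knob top at (284,402). I'll check the alignment.

Run:
```python
from h import *
a=load('s4');P=lambda u,v,z=.022:w(a,210+u/6,195+v/6,z=z)[:2]
A=lambda e:round(float(np.arctan2(e[1],e[0])),3)
pin=P(181,122,.032)
print('pin',pin,'left edge',A(P(143,369)-P(70,103)),'end',A(P(338,318)-P(143,366))-1.571,'rear',A(P(240,70)-P(70,103))-1.571)
print('notch',A(P(245,343)-pin),'nose',A(P(262,378,.02)-pin),'knob',A(P(284,402,.06)-pin),'rail edge',A(P(262,543,.021)-P(222,412,.021)))
k=P(284,402,.06);print(k,np.hypot(*(k-pin)))
```

```text
pin [ 0.47106203 -0.15521031] left edge 0.323 end 0.33899999999999997 rear 0.30200000000000005
notch 0.319 nose 0.34 knob 0.341 rail edge 0.332
[ 0.65940317 -0.0884612 ] 0.19981948793579485
```

Aligned within about 0.02 rad. I'll back off, lift, and go round behind the knob.

Call:
step_arm(
  delta_pos=[
    [-0.17,0.47,0],
    [-0.17,0.47,0],
    [0,0,0.8],
    [0,0,0.8],
    [0,0,0.8],
    [0,0,0.8],
    [0,0,0.8],
    [0.85,-0.19,0],
    [0.85,-0.19,0],
    [0.85,-0.19,0],
    [0.85,-0.19,0],
    [0.85,-0.19,0],
  ],
  turn=[0,0,0,0,0,0,0,0,0,0,0,0],
)

```text
time: 5.3
ee_pos: [0.6462, -0.0556, 0.1126]
eef_rot: [0.575, 0.818, 0.0, -0.0]
ft_force: [0.7, -0.7, 0.1]
width: 0.0005
grip_force: 0.0
```

Call:
step_arm(
  delta_pos=[
    [0.85,-0.18,0],
    [0.85,-0.18,0],
    [0.7,-0.15,0],
    [0,0,0],
    [0,0,-0.7],
    [0,0,-0.7],
    [0,0,-0.7],
    [0,0,-0.7],
    [0,0,0],
    [0,0,0],
  ],
  turn=[0,0,0,0,0,0,0,0,0,0],
)

```text
time: 6.3
ee_pos: [0.7055, -0.0699, 0.0422]
eef_rot: [0.576, 0.817, -0.0, -0.0]
ft_force: [0.0, 0.2, 0.9]
width: 0.0003
grip_force: 0.0
```

Call:
step_arm(
  delta_pos=[
    [-0.24,-0.09,0],
    [-0.24,-0.09,0],
    [-0.24,-0.09,0],
    [-0.24,-0.09,0],
    [-0.24,-0.09,0],
    [-0.24,-0.09,0],
    [-0.24,-0.09,0],
    [-0.24,-0.09,0],
  ],
  turn=[0,0,0,0,0,0,0,0],
)

```text
time: 7.1
ee_pos: [0.6577, -0.0879, 0.0429]
eef_rot: [0.576, 0.818, 0.0, 0.0]
ft_force: [1.9, 1.4, 1.2]
width: 0.0006
grip_force: 1.3
```

Call:
step_arm(
  delta_pos=[
    [-0.14,-0.05,0],
    [-0.14,-0.05,0],
    [-0.14,-0.05,0],
    [0,0,0],
  ],
  turn=[0,0,0,0],
)

```text
time: 7.5
ee_pos: [0.6467, -0.0921, 0.0425]
eef_rot: [0.576, 0.817, -0.0, -0.0]
ft_force: [-0.2, 0.0, -0.2]
width: 0.0004
grip_force: 0.1
```

Call:
step_arm(
  delta_pos=[
    [-0.07,-0.025,0],
    [-0.07,-0.025,0],
    [-0.05,-0.02,0],
    [0,0,0],
  ],
  turn=[0,0,0,0],
)

```text
time: 7.9
ee_pos: [0.6422, -0.0936, 0.0425]
eef_rot: [0.576, 0.817, -0.0, -0.0]
ft_force: [0.7, 0.4, -0.0]
width: 0.0006
grip_force: 0.5
```

Call:
step_arm(
  delta_pos=[
    [-0.07,-0.025,0],
    [-0.07,-0.025,0],
    [-0.07,-0.025,0],
    [0,0,0],
  ],
  turn=[0,0,0,0],
)

```text
time: 8.3
ee_pos: [0.6369, -0.0956, 0.0425]
eef_rot: [0.576, 0.817, -0.0, -0.0]
ft_force: [-0.1, 0.1, -0.4]
width: 0.0005
grip_force: 0.3
```

Call:
step_arm(
  delta_pos=[
    [-0.07,-0.025,0],
    [-0.07,-0.025,0],
    [-0.07,-0.025,0],
  ],
  turn=[0,0,0],
)

```text
time: 8.6
ee_pos: [0.6354, -0.0959, 0.043]
eef_rot: [0.575, 0.818, 0.003, 0.003]
ft_force: [23.3, 2.8, -15.6]
width: 0.0006
grip_force: 11.5
```

Run:
```python
from h import *
a=snap('scene','s5');snap('side','d5')
c=cv2.resize(a['image'][195:295,210:310,::-1],None,fx=6,fy=6,interpolation=cv2.INTER_CUBIC)
cv2.imwrite('pics/s5c.png',c)
st=read_state();print(st['ft_force'],st['ee_pos'])
```

```text
[ 18.73415123   2.99980517 -12.01207224] [ 0.6355321  -0.09582313  0.04304746]
```

View pics/s5c.png

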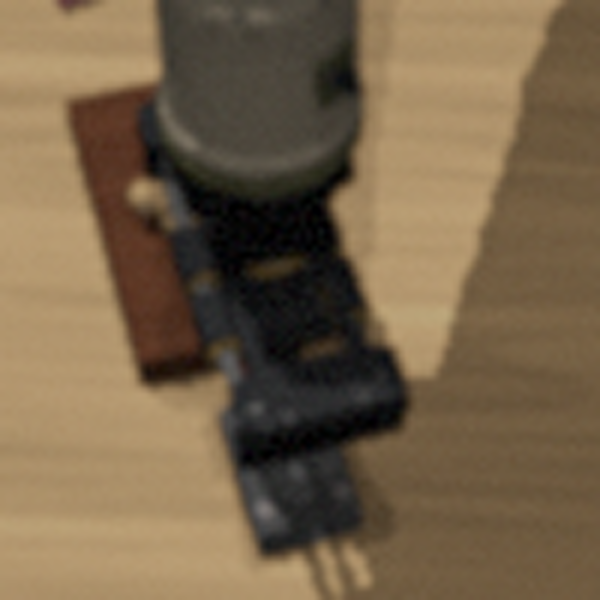

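The push ended in a firm stop of about 20 N; the arm hides the knob in this view. I'll back off and check how far the slide went.

Call:
step_arm(
  delta_pos=[
    [0.5,0.18,0],
    [0.6,0.2,0],
    [0.6,0.2,0],
    [0,0,0.8],
    [0,0,0.8],
    [0,0,0.8],
    [0.9,0.3,0.5],
    [0.9,0.3,0.5],
    [0,0,0],
    [0,0,0],
  ],
  turn=[0,0,0,0,0,0,0,0,0,0],
)

```text
time: 9.7
ee_pos: [0.719, -0.0678, 0.1269]
eef_rot: [0.576, 0.818, -0.0, -0.0]
ft_force: [-0.5, 0.8, -0.5]
width: 0.0003
grip_force: 0.0
```

Run:
```python
from h import *
a=snap('scene','s6')
c=cv2.resize(a['image'][195:295,210:310,::-1],None,fx=6,fy=6,interpolation=cv2.INTER_CUBIC)
cv2.imwrite('pics/s6c.png',c)
h=cv2.cvtColor(a['image'],cv2.COLOR_RGB2HSV)
m=((h[...,0]<6)|(h[...,0]>174))&(h[...,1]>190)&(h[...,2]>90)
m[:195]=0;m[295:]=0;m[:,:210]=0;m[:,310:]=0
v,u=np.nonzero(m);q=np.array([w(a,x,y) for x,y in zip(u,v)]);q=q[q[:,2]>.052];print(len(q),q.mean(0),np.hypot(*(q.mean(0)[:2]-[.471,-.155])))
```

```text
Traceback (most recent call last):
IndexError: too many indices for array: array is 1-dimensional, but 2 were indexed
```

View pics/s6c.png

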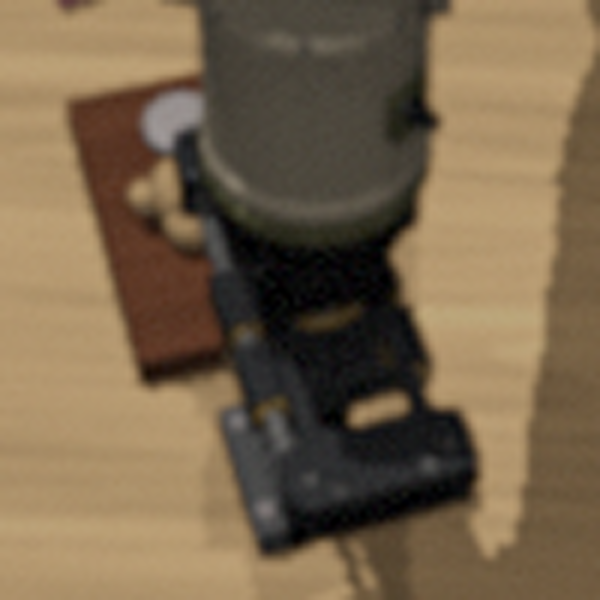

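The arm still covers the knob; only the board's left edge, (70,103) to (143,369), is visible and unchanged. I'll lift and move aside.

Call:
step_arm(
  delta_pos=[
    [0,0,0.8],
    [0,0.8,0.8],
    [0,0.9,0.5],
    [0,0.9,0],
    [0,0.9,0],
    [0,0.9,0],
    [0,0.9,0],
    [0,0.9,0],
    [0,0.9,0],
    [0,0,0],
  ],
  turn=[0,0,0,0,0,0,0,0,0,0],
)

```text
time: 10.75
ee_pos: [0.7179, 0.1137, 0.1791]
eef_rot: [0.574, 0.819, 0.0, -0.001]
ft_force: [-1.1, 0.0, -0.0]
width: 0.0002
grip_force: 0.0
```

Run:
```python
from h import *
a=snap('scene','s7')
cv2.imwrite('pics/s7c.png',cv2.resize(a['image'][195:295,210:310,::-1],None,fx=6,fy=6,interpolation=cv2.INTER_CUBIC))
def knob(f):
    a=load(f);i=a['image'].astype(int)
    m=(i[...,0]>110)&(i[...,1]<70)&(i[...,2]<75);m[:200]=0;m[290:]=0;m[:,:215]=0;m[:,305:]=0
    v,u=np.nonzero(m);q=np.array([w(a,x+.5,y+.5,a['z_map'][y,x]) for x,y in zip(u,v)])
    q=q[q[:,2]>.055];c=(q[:,:2].max(0)+q[:,:2].min(0))/2;print(f,len(q),c,np.hypot(*(c-[.471,-.155])))
for f in('s2','s4','s7'):
    try:knob(f)
    except Exception as e:print(f,e)
```

```text
s2 44 [ 0.65972324 -0.08921295] 0.19986094164451054
s4 45 [ 0.65942423 -0.08791538] 0.20001009635235423
s7 47 [ 0.6193623  -0.10188868] 0.15758230746521878
```

View pics/s7c.png

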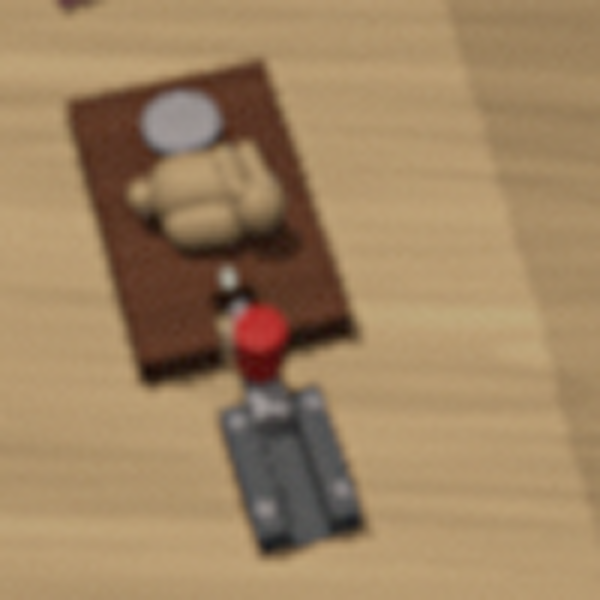

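The tongue is in the notch, with the knob top at (261,330). The knob sits 157.6 mm from the pin, a slide of about 57 mm, so it is home. The board's left edge still reads about 0.02 rad off, and the arm touches nothing.

```bash
python3 -c "
from bench import *
print(close_job())"
```

```text
the job is handed in; nothing more can be done
None
```

I turned the board to within about 0.02 rad of the tongue line, pushed the tongue home (slide about 57 of 58 mm) without planning any contact with the rabbit or anything else on the bench, and handed the job in; no verdict was returned.

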